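# Open the sprung filler cap under the oil separator's swivel cover

### The job

Open the filler of the grey oil separator so that it can be topped up: swing its flat steel cover round its pivot screw right to the stop, towards the side where the tall white bottle does not stand in its way, and leave it there. Then push the sprung filler cap down, twist it anticlockwise (seen from above) until its lugs come free (never force it), lift it out and set it down, without dropping it, wing up in the steel drip saucer. Leave the bottles, the tin and the roll of labels standing where they are.

Things in the scene. Friction and masses are not known exactly. Their poses are not given: they have to be found in the camera images.
- separator: Grey box on rubber feet, fixed: low tank (deck 72 mm high) with the filler neck, tall chamber (142 mm high) behind it at +x with the pivot screw. 100 mm wide in y, from 58 mm before to 112 mm behind its origin, which lies on the desk under the neck axis (z up). Neck: 68 mm across, top 96 mm above the desk, a two-notch bayonet inside over a sprung plate.
- pivot (a point): Axis of the cover's pivot screw at the cover's upper face, 148 mm above the desk, 68 mm behind the neck axis in the separator's +x. Hexagon screw head reaches 156 mm.
- cover_knob (a point): Point on the axis of the cover's upright black knob (20 mm across, 30 mm tall, from 148 to 178 mm above the desk), 16 mm above the plate and 92 mm from the pivot; it turns with the cover.
- cover (a joint): Angle of the flat steel cover (4 mm plate 144 to 148 mm above the desk, a 92 mm disc with an arm, tip 114 mm from the pivot): about 0 (within 0.25) over the cap; + swings it anticlockwise seen from above, to the separator's -y side, - to its +y side; stops at 2.1 rad either way. It stays where left; about 1.5 N at the knob.
- filler_cap: Black cap 80 mm across, 55 mm tall; origin under its 41 mm plug, z up; skirt 10 to 28 mm up, then an upright wing along x: 60 long, 12 thick, top at 55. Locked, its x is the separator's x, its origin 86 mm above the desk. Pushed down 7 to 11 mm (10 to 13 N; 12 is solid) and kept down it turns anticlockwise: it lifts out at 76 degrees (+-12), stops at 91. Not pushed, the catch stops it dead.
- drip_saucer: Shallow round steel saucer, 116 mm across at its rim, 9 mm tall, floor 3 mm thick and flat over 94 mm, loose on the desk left of the separator; origin under its centre, z up. The cap's skirt stands clear above its rim.
- cleaner_bottle: Tall white flat bottle with a red cap, 60 (x) by 95 (y) by 243 mm, origin under its centre. It stands close beside the separator on one side and rises through the height of the cover: the cover cannot pass it.
- solvent_tin: Flat brown tin with a white cap, 53 (x) by 82 (y) by 124 mm, origin under its centre; on the other side of the separator, low enough for the cover to pass over it.
- hdpe_bottle: White round bottle with an orange cap, 71 mm across, 161 mm tall, origin under its centre, standing to the right of the separator.
- label_roll: Roll of blank labels standing on end, 73 by 86 by 62 mm tall, origin under its centre, to the right of the separator.

How it is judged:
By the outcome, as a careful person would: the job done as asked, in the order asked, and still so for the second after the job is handed in, with the robot touching nothing.
It also fails if it takes over 58 s, if anything falls off the work surface, if the arm or the gripper's body presses on something with over 40 N, if the wrist force passes 120 N, or if a joint passes its speed limit or range.

### The arm

A 7-joint arm with a two-finger parallel gripper is mounted at the origin on a cart in front of the work surface, level with it; the furniture and walls round the work are solid. World frame = base frame: x ahead of the robot, y to its left, z up, the work surface at z = 0. Lengths are in m, angles in rad, forces in N, time in s.
With the tool pointing down it reaches from about 0.35 to 0.9 m from the base axis. Payload 7.2 kg.
Tool frame: the origin (TCP) lies at the very end of the fingers, on their centre line; the grasp point (between the pads) lies behind it (arm.grip_depth is the z of the grasp point in the tool frame, in m); z points along the fingers, y is the line along which they close (so a half turn about z gives the same grasp; the last joint's range is limited). The gripper opens to 88 mm and grips with 3 to 60 N. Pads are 20 mm wide; open, the fingers measure 115 mm over their backs; the gripper's body (75 mm by 178 mm) begins 61 mm behind the grasp point.
Start: joints at [1.201, 0.411, -0.013, 1.596, 0.006, 1.134, -0.082], TCP at [0.186, -0.597, 0.186] pointing down, gripper open.
Joint ranges: [-2.95, 2.95], [-0.29, 1.99], [-1.47, 1.44], [0.14, 2.54], [-1.03, 4.17], [0.13, 1.85], [-2.86, 2.86]. Speed limits (rad/s): [2.39, 2.39, 3.01, 3.01, 3.14, 3.14, 3.14].

### API

Orientations are given as a 3x3 rotation matrix whose columns are the frame's x, y, z axes.
In Python, from plant import arm gives the robot as it stands. The module is installed in compiled form; this text tells all that it offers.
- The arm moves only by the shell command python3 -m crank 'ROWS' [FORCE]. ROWS is JSON, a list of rows, each a list of 3 entries, a list of its own where there are three numbers: the shift along the tool's x, y, z in mm, then the turn about the tool's z in rad, then the closure, from -1 (fully open) to 1 (shut), so that 0 is half open. A call has 1 to 12 rows; each row is the pose to reach, as a shift and turn from the pose commanded when the call began, along the tool's axes at that moment; what a row does not reach only later rows make up. A row lasts 1/12 s, in which the tool goes at most 41.7 mm and 7.16 degrees, less where a joint would pass 70% of its speed; a pose out of reach is approached as far as the arm can. A call with a gripper value outside its range is refused whole. The fingers move at their own pace and stop on an object; FORCE is the grip in N (left out, the last holds). Time passes only in rows, so rows that repeat a pose let the fingers close. It gives the time, the measured TCP pose, the force, the opening and the grip force at its end, in the units of the state.
- arm.observe(): the state, without advancing time (a new reading comes with each control period).
- arm.capture(name): name is "scene" or "top" or "wrist"; returns the picture (384x512x3 uint8, red, green, blue); there is no depth.
- arm.camera_params(name): a dict with "fx", "fy", "cx", "cy" (pixels), "eye" and "orientation" of the camera in the world. Camera axes: x right, y down, z forward; pixel columns grow to the right and rows downward; lengths in m; the calibration is good to about 2 mm. A picture is of the moment at which its call begins: read the wrist's pose just before it. camera_params takes no time and is no camera call; for the wrist camera it gives the pose at the moment of the call.
- arm.sign_off(): hands the job in; it is judged then, once.
The state is a dict: "t": time; "joint_pos": joint angles; "dq": joint speeds; "joint_torque": joint torques, N m; "tcp_pos": TCP position; "ee_rot": TCP orientation; "wrist_force": force on the tool from outside, world axes, zero at the start; "wrist_torque": the same for the moment, N m; "opening": opening from 0.0 (shut) to 1.0 (fully open); "finger_force": force on a finger pad.
Only numpy, scipy, OpenCV 4.12 (cv2) and the standard library are available. Lean on these libraries where they do the work, as an engineer would, in place of code of your own. Each camera call takes 0.05 s, during which the arm holds its last target. There are 200 camera calls.

## Working session

There is one attempt and no reset: what is moved stays moved. The work goes in short steps, Python scripts to look and compute and a shell command to move; the robot and the scene stay as the last step left them, time stands still between calls to the robot, and variables do not carry over. Pictures are saved under pics/ and viewed, at most 10 in all, crops included, and the job is handed in when it is done.

```bash
mkdir -p pics; ls
python3 - <<'E'
from plant import arm
import cv2,numpy as np
s=arm.observe();print(s['t'],s['tcp_pos'],np.round(s['ee_rot'],3),s['opening'],arm.grip_depth)
for n in ['scene','top']:
    im=arm.capture(n);cv2.imwrite(f'pics/{n}0.png',im[:,:,::-1]);p=arm.camera_params(n);print(n,p)
E
```

```text
pics
0.0 [ 0.18555098 -0.5962286   0.18521768] [[ 0.955  0.297 -0.001]
 [ 0.297 -0.955  0.001]
 [-0.    -0.002 -1.   ]] 0.9968556169689686 -0.0187
scene {'fx': 484.9955285192534, 'fy': 484.9955285192534, 'cx': 261.10020048984666, 'cy': 192.99811264057874, 'eye': array([0.03306758, 0.28574824, 0.53499533]), 'orientation': array([[-0.80786102, -0.29731144,  0.5088875 ],
       [-0.58937024,  0.40486434, -0.69909055],
       [ 0.00181722, -0.86469115, -0.50230063]])}
top {'fx': 480.45935931029754, 'fy': 480.45935931029754, 'cx': 249.66905313714668, 'cy': 193.89966368850318, 'eye': array([ 0.17946327, -0.30510512,  0.93796298]), 'orientation': array([[-0.05861878, -0.94252844,  0.32894374],
       [-0.99827798,  0.05461297, -0.02141266],
       [ 0.00221745, -0.32963248, -0.94410673]])}
```

View pics/scene0.png

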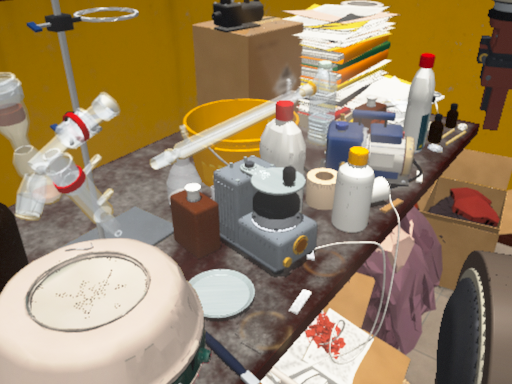

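View pics/top0.png

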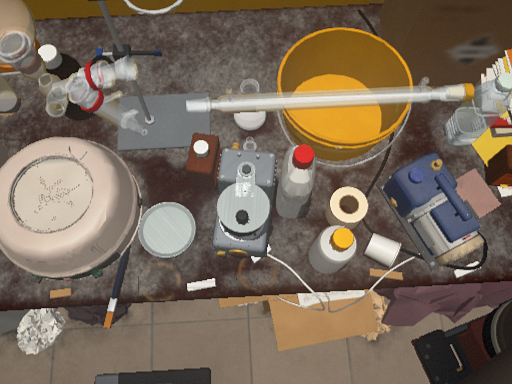

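The scene view shows the separator at about (265,215), with the knob at (289,176), the saucer at (222,293) and the brown tin at (195,220). The top view shows the cover disc at (243,210), the knob at (241,215), the pivot near (246,170) and the saucer at (167,229). The white bottle stands on the −y side at (295,180) and the tin on the +y side, so the cover must swing towards +y (negative angle).

Run:
```python
import cv2,numpy as np
a=cv2.imread('pics/scene0.png')[145:275,205:325];b=cv2.imread('pics/top0.png')[135:265,190:310]
o=np.hstack([cv2.resize(x,None,fx=3.3,fy=4.4*0.75,interpolation=cv2.INTER_CUBIC) for x in (a,b)])
print(o.shape);cv2.imwrite('pics/crop0.png',o)
```

```text
(429, 792, 3)
```

View pics/crop0.png

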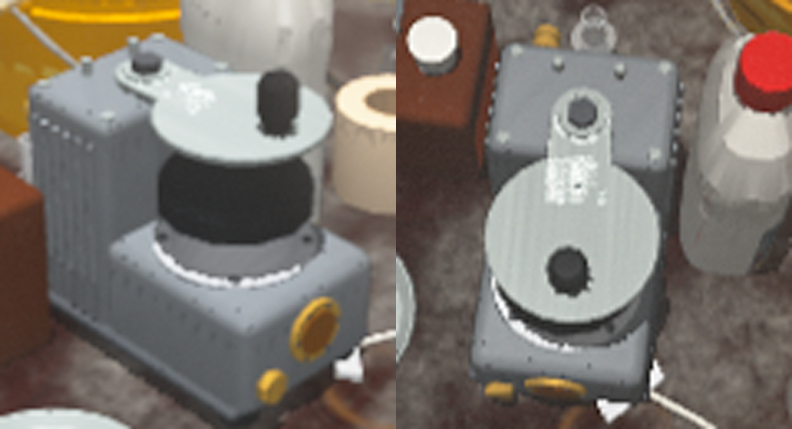

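```bash
cat > h.py <<'E'
import cv2,numpy as np
from plant import arm
def ray(n,uv,z,p=None):
    p=p or arm.camera_params(n)
    d=p['orientation']@np.array([(uv[0]-p['cx'])/p['fx'],(uv[1]-p['cy'])/p['fy'],1])
    return p['eye']+d*(z-p['eye'][2])/d[2]
def totool(dw):  # world shift (m) -> tool mm
    return np.round(1000*arm.observe()['ee_rot'].T@np.array(dw),1)
E
python3 - <<'E'
from h import *
T=lambda x,y:((x-396)/3.3+190,y/3.3+135)
S=lambda x,y:(x/3.3+205,y/3.3+145)
print('pivot',ray('top',T(582,110),.156),ray('scene',S(147,60),.156))
print('knob',ray('top',T(570,262),.178),ray('scene',S(280,76),.178))
print('disc ctr',ray('top',T(572,240),.148))
print('chamber back L,R',ray('top',T(498,47),.142),ray('top',T(682,64),.142), ray('top',T(668,167),.142))
print('bottle cap',ray('top',T(768,65),.243),'tin cap',ray('top',T(433,40),.124))
for n,box in (('top',(135,198,200,262)),('scene',(185,265,260,322))):
    im=cv2.imread(f'pics/{n}0.png');x0,y0,x1,y1=box
    c=im[y0:y1,x0:x1].astype(int);m=((c.min(2)>130)).astype('uint8')
    cs,_=cv2.findContours(m,0,cv2.CHAIN_APPROX_NONE);k=max(cs,key=cv2.contourArea)
    k=cv2.convexHull(k)[:,0]
    P=np.array([ray(n,q+np.array([x0,y0]),.009)[:2] for q in k]).astype('float32')
    A=np.c_[2*P,np.ones(len(P))];s=np.linalg.lstsq(A,(P**2).sum(1),rcond=None)[0]
    print('saucer',n,s[:2],np.sqrt(s[2]+s[0]**2+s[1]**2),len(P))
E
```

```text
pivot [ 0.49973278 -0.31983232  0.156     ] [ 0.49409755 -0.31325593  0.156     ]
knob [ 0.40913891 -0.30880086  0.178     ] [ 0.40459363 -0.30305951  0.178     ]
disc ctr [ 0.43012372 -0.31063607  0.148     ]
chamber back L,R [ 0.54543309 -0.27612129  0.142     ] [ 0.52944634 -0.37628921  0.142     ] [ 0.46995029 -0.36417611  0.142     ]
bottle cap [ 0.48214738 -0.40826275  0.243     ] tin cap [ 0.56012613 -0.23911997  0.124     ]
saucer top [ 0.44150341 -0.15233661] 0.0597400558168849 27
saucer scene [ 0.43813651 -0.14742899] 0.06120935373172342 23
```

Run:
```python
from h import *
def tri(a,b):
    r=[]
    for n,uv in(('top',a),('scene',b)):
        e=ray(n,uv,0);p=arm.camera_params(n)['eye'];r.append((p,(e-p)/np.linalg.norm(e-p)))
    (p,d),(q,e)=r;s=np.linalg.lstsq(np.c_[d,-e],q-p,rcond=None)[0];return p+d*s[0],q+e*s[1]
print('tube end',tri((190,105),(156,162)))
print('bottle cap top',tri((301,150),(286,104)))
s=arm.observe();R=s['ee_rot']
tgt=np.array([.407,-.306,.30]);print(totool(tgt-s['tcp_pos']),s['joint_pos'])
```

```text
tube end (array([ 0.63267412, -0.22304039,  0.15389315]), array([ 0.63225087, -0.22333238,  0.15361794]))
bottle cap top (array([ 0.49167463, -0.40672342,  0.24010714]), array([ 0.48496146, -0.410004  ,  0.23758146]))
[ 297.7 -211.5 -114.4] [ 1.20081295  0.41179776 -0.01273133  1.59695557  0.00558806  1.13430969
 -0.08219661]
```

```bash
python3 -m crank '[[[0,0,-115],0,-1],[[0,0,-115],0,-1],[[0,0,-115],0,-1],[[298,-211,-115],-1.27,-0.2],[[298,-211,-115],-1.27,-0.2],[[298,-211,-115],-1.27,-0.2],[[298,-211,-115],-1.27,-0.2],[[298,-211,-115],-1.27,-0.2],[[298,-211,-115],-1.27,-0.2],[[298,-211,-115],-1.27,-0.2],[[298,-211,-115],-1.27,-0.2],[[298,-211,-115],-1.27,-0.2]]' 10
```

```text
t: 1.1
tcp_pos: [0.4092, -0.3033, 0.3011]
ee_rot: [[0.135, 0.991, 0.0], [0.991, -0.135, 0.001], [0.001, 0.0, -1.0]]
wrist_force: [0.0, 0.5, -0.9]
opening: 0.602
finger_force: 0.0
```

```bash
python3 -m crank '[[[0,0,0],-0.125,-0.2],[[0,0,0],-0.125,-0.2],[[0,0,0],-0.125,-0.2],[[0,0,0],-0.125,-0.2]]'
python3 - <<'E'
from h import *
p=arm.camera_params('wrist');im=arm.capture('wrist');print(p, arm.observe()['tcp_pos'],np.round(arm.observe()['ee_rot'],3).tolist())
import pickle;pickle.dump(p,open('w1.pkl','wb'))
cv2.imwrite('pics/w1.png',im[:,:,::-1])
E
```

```text
t: 1.43
tcp_pos: [0.4066, -0.3079, 0.3008]
ee_rot: [[0.025, 1.0, -0.001], [1.0, -0.025, -0.0], [-0.0, -0.001, -1.0]]
wrist_force: [0.5, -0.1, 0.8]
opening: 0.6
finger_force: 0.0
{'fx': 274.4245666092475, 'fy': 274.4245666092475, 'cx': 251.54639607478748, 'cy': 189.52144973519867, 'eye': array([ 0.40833082, -0.24278657,  0.49961335]), 'orientation': array([[ 9.99670945e-01, -2.47001576e-02, -6.92127617e-03],
       [-2.56397235e-02, -9.70341763e-01, -2.40373600e-01],
       [-7.78737519e-04,  2.40471963e-01, -9.70655772e-01]])} [ 0.40663679 -0.30795666  0.30081296] [[0.025, 1.0, -0.001], [1.0, -0.025, -0.0], [-0.0, -0.001, -1.0]]
```

View pics/w1.png

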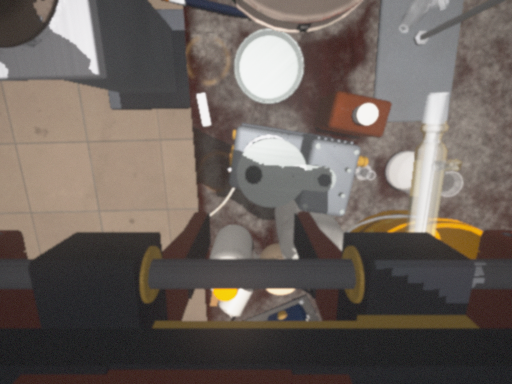

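The wrist view shows the knob at (254,173), the pivot screw at (324,181), the saucer at (269,66), the tin cap at (368,114) and the tube end at (437,100).

Run:
```python
from h import *
import pickle;p=pickle.load(open('w1.pkl','rb'))
for n,uv,z in(('knob',(254,173),.178),('pivot',(324,181),.156),('saucer',(269,66),.006),('saucerL',(234,66),.009),('saucerR',(304,66),.009),('tin',(368,114),.124),('chamL',(312,138),.142),('chamBL',(360,147),.142),('chamBR',(347,213),.142)):print(n,np.round(ray('',uv,z,p),4))
```

```text
knob [ 0.4095 -0.3023  0.178 ]
pivot [ 0.4989 -0.319   0.156 ]
saucer [ 0.4393 -0.1537  0.006 ]
saucerL [ 0.3812 -0.1527  0.009 ]
saucerR [ 0.4971 -0.1557  0.009 ]
tin [ 0.5619 -0.2371  0.124 ]
chamL [ 0.485  -0.2653  0.142 ]
chamBL [ 0.5474 -0.2783  0.142 ]
chamBR [ 0.5358 -0.3678  0.142 ]
```

```bash
python3 -m crank '[[[3,2,148],0,-0.2],[[3,2,148],0,-0.2],[[3,2,148],0,-0.2],[[3,2,148],0,-0.2],[[3,2,148],0,-0.2],[[3,2,148],0,1],[[3,2,148],0,1],[[3,2,148],0,1],[[3,2,148],0,1],[[3,2,148],0,1],[[3,2,148],0,1],[[3,2,148],0,1]]' 10
```

```text
t: 2.48
tcp_pos: [0.4098, -0.3039, 0.1536]
ee_rot: [[0.019, 1.0, 0.001], [1.0, -0.019, -0.001], [-0.001, 0.001, -1.0]]
wrist_force: [-0.3, -0.0, 0.2]
opening: 0.109
finger_force: 0.0
```

Run:
```python
from h import *
im=arm.capture('scene')[:,:,::-1];w=arm.capture('wrist')[:,:,::-1];print(arm.observe()['opening'])
o=np.hstack([cv2.resize(im[100:290,180:370],(500,500)),cv2.resize(w[90:270,150:258],(300,500))])
cv2.imwrite('pics/c2.png',o)
```

```text
0.02490320465489089
```

View pics/c2.png

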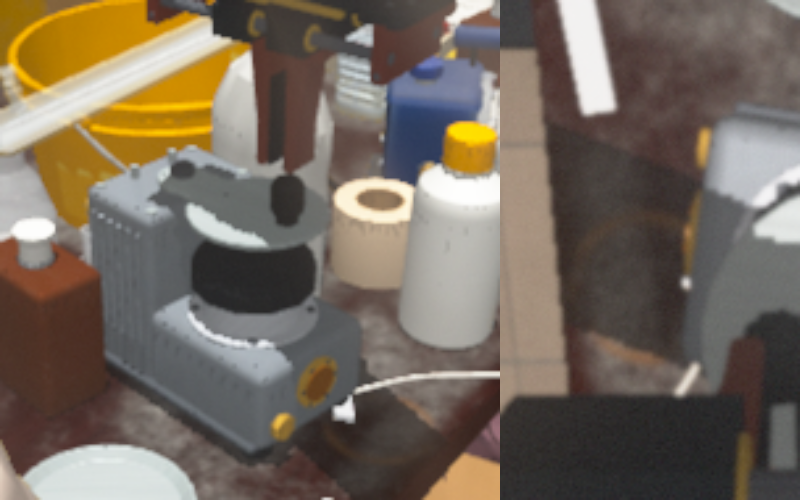

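The crops show the fingers shut with their tips at about (294,163) in the full scene picture. The knob top is at about (289,168), apparently nearer the camera and not between the fingers.

Run:
```python
from h import *
p=arm.camera_params('scene');s=arm.observe();print(s['tcp_pos'])
def proj(P):
    c=p['orientation'].T@(np.array(P)-p['eye']);return p['fx']*c[0]/c[2]+p['cx'],p['fy']*c[1]/c[2]+p['cy']
print('tcp proj',proj(s['tcp_pos']),'knob top if at .409,-.305',proj([.409,-.305,.178]),proj([.409,-.305,.148]))
print('tip ray at tcp z',ray('scene',(291,163),s['tcp_pos'][2]))
# knob base/top extents
for uv in((289,167),(289.5,185)):
  print([np.round(ray('scene',uv,z),4).tolist() for z in(.148,.178)])
```

```text
[ 0.40971258 -0.30381928  0.15329281]
tcp proj (np.float64(287.011252572226), np.float64(180.4270232128783)) knob top if at .409,-.305 (np.float64(288.22109462635893), np.float64(166.84789858751333)) (np.float64(287.6762900052573), np.float64(183.0936650440887))
tip ray at tcp z [ 0.4392416  -0.36116195  0.15329281]
[[0.4392, -0.355, 0.148], [0.4077, -0.3053, 0.178]]
[[0.4031, -0.3014, 0.148], [0.3744, -0.2559, 0.178]]
```

Run:
```python
from h import *
import pickle
def proj(p,P):
    c=p['orientation'].T@(np.array(P)-p['eye']);return np.round([p['fx']*c[0]/c[2]+p['cx'],p['fy']*c[1]/c[2]+p['cy'],c[2]],3)
p=pickle.load(open('w1.pkl','rb'))
print('w1 tcp',proj(p,[.4066,-.3080,.3008]),proj(p,[.4066+.0264,-.3080,.3008]))
p=arm.camera_params('wrist');s=arm.observe();print('now tcp',proj(p,s['tcp_pos']),'knob',proj(p,[.409,-.305,.178]))
im=arm.capture('wrist')[:,:,::-1];cv2.imwrite('pics/w3.png',cv2.resize(im[150:300,180:330],(600,600),interpolation=cv2.INTER_CUBIC))
```

```text
w1 tcp [2.51673e+02 2.09923e+02 2.09000e-01] [2.86412e+02 2.09083e+02 2.08000e-01]
now tcp [2.51717e+02 2.09798e+02 2.09000e-01] knob [2.50723e+02 2.22936e+02 1.85000e-01]
```

View pics/w3.png

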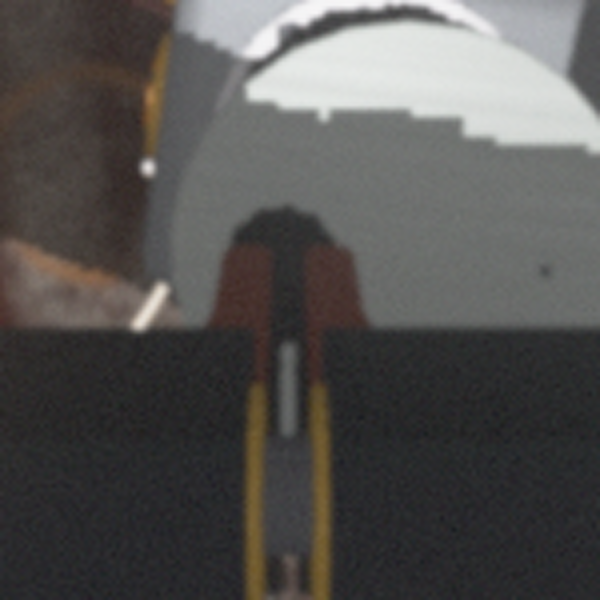

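The wrist crop shows the fingertips above and in front of the knob, at crop y≈243. The knob (arc apex at crop (285,207)) is not between the pads. The fingers may be higher than read, so I'll open them and probe.

```bash
python3 -m crank '[[[0,0,0],0,-0.2],[[0,0,0],0,-0.2],[[0,0,0],0,-0.2],[[0,0,0],0,-0.2],[[0,0,0],0,-0.2],[[0,0,0],0,-0.2],[[0,0,0],0,-0.2],[[0,0,0],0,-0.2]]'
python3 - <<'E'
from h import *
s=arm.observe();print(s['tcp_pos'],s['opening'])
im=arm.capture('scene')[:,:,::-1];w=arm.capture('wrist')[:,:,::-1]
o=np.hstack([cv2.resize(im[120:220,230:330],(400,400),interpolation=cv2.INTER_CUBIC),cv2.resize(w[150:250,200:300],(400,400),interpolation=cv2.INTER_CUBIC)])
cv2.imwrite('pics/c4.png',o)
E
```

```text
t: 3.3
tcp_pos: [0.4096, -0.3038, 0.153]
ee_rot: [[0.019, 1.0, 0.0], [1.0, -0.019, 0.0], [0.0, 0.0, -1.0]]
wrist_force: [0.1, 0.8, 0.3]
opening: 0.575
finger_force: 0.0
[ 0.40964503 -0.3037599   0.15303917] 0.5752007370212305
```

View pics/c4.png

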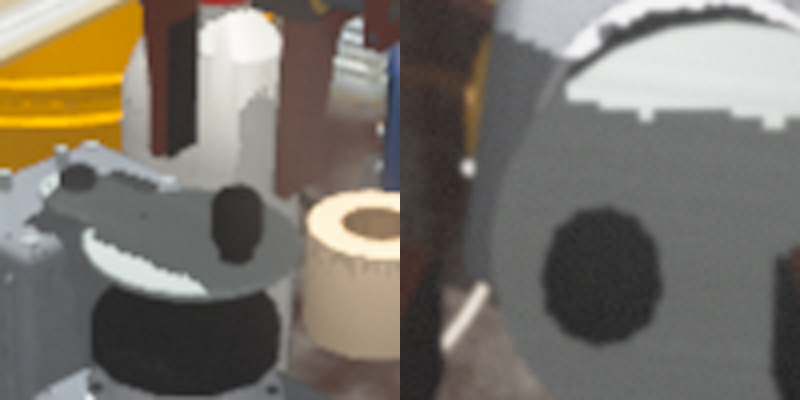

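The crop shows both fingertips well above the knob. The tips are at about (272,159) and (304,169) in the scene, and the knob top is at (289,167). The real tips are therefore about 30 mm above the reported TCP. I'll descend carefully, watching the force.

```bash
python3 -m crank '[[[3,0,4],0,-0.2],[[3,0,8],0,-0.2],[[3,0,8],0,-0.2]]'
```

```text
t: 3.65
tcp_pos: [0.4092, -0.3002, 0.1441]
ee_rot: [[0.019, 1.0, -0.001], [1.0, -0.019, 0.001], [0.001, -0.001, -1.0]]
wrist_force: [-0.9, -0.4, 0.1]
opening: 0.6
finger_force: 0.0
```

```bash
python3 -m crank '[[[0,0,5],0,-0.2],[[0,0,10],0,-0.2],[[0,0,15],0,-0.2],[[0,0,15],0,-0.2]]'; python3 -m crank '[[[0,0,0],0,1],[[0,0,0],0,1],[[0,0,0],0,1],[[0,0,0],0,1],[[0,0,0],0,1],[[0,0,0],0,1],[[0,0,0],0,1],[[0,0,0],0,1]]' 10
```

```text
t: 3.98
tcp_pos: [0.409, -0.3004, 0.1288]
ee_rot: [[0.019, 1.0, -0.001], [1.0, -0.019, 0.001], [0.001, -0.001, -1.0]]
wrist_force: [-0.3, 1.1, -0.1]
opening: 0.602
finger_force: 0.0
t: 4.65
tcp_pos: [0.4087, -0.3008, 0.1301]
ee_rot: [[0.019, 1.0, -0.002], [1.0, -0.019, 0.0], [0.0, -0.002, -1.0]]
wrist_force: [-5.5, -0.3, 5.6]
opening: 0.221
finger_force: 10.0
```

```bash
python3 -m crank '[[[12,3,0],0,1],[[23,7,0],0,1],[[34,13,0],0,1],[[43,20,0],0,1],[[52,28,0],0,1],[[59,37,0],0,1],[[65,48,0],0,1],[[70,58,0],0,1],[[74,70,0],0,1],[[75,82,0],0,1],[[76,94,0],0,1],[[75,106,0],0,1]]' 10
```

```text
t: 5.65
tcp_pos: [0.5163, -0.2256, 0.1288]
ee_rot: [[0.018, 1.0, -0.003], [1.0, -0.018, 0.003], [0.003, -0.003, -1.0]]
wrist_force: [-3.6, 3.1, -3.9]
opening: 0.218
finger_force: 10.0
```

```bash
python3 -m crank '[[[-3,11,0],0,1],[[-8,22,0],0,1],[[-13,33,0],0,1],[[-17,38,0],0,1],[[-20,42,0],0,1],[[-20,42,0],0,1]]' 10;python3 -m crank '[[[-3,3,0],0,1],[[-6,6,0],0,1],[[-6,6,0],0,1]]' 10
```

```text
t: 6.15
tcp_pos: [0.5592, -0.2481, 0.1291]
ee_rot: [[0.019, 1.0, 0.0], [1.0, -0.019, 0.001], [0.001, 0.0, -1.0]]
wrist_force: [1.5, 1.6, -9.0]
opening: 0.221
finger_force: 10.0
t: 6.4
tcp_pos: [0.5595, -0.2505, 0.1286]
ee_rot: [[0.018, 1.0, -0.011], [1.0, -0.017, 0.006], [0.006, -0.011, -1.0]]
wrist_force: [-14.5, 11.9, 1.9]
opening: 0.227
finger_force: 10.0
```

```bash
python3 -m crank '[[[0,0,0],0,0.1],[[0,0,0],0,0.1],[[0,0,0],0,0.1],[[0,0,0],0,0.1],[[0,0,-40],0,0.1],[[0,0,-80],0,0.1],[[0,0,-120],0,0.1],[[0,0,-140],0,0.1],[[0,0,-140],0,0.1]]'
python3 - <<'E'
from h import *
s=arm.observe();print(s['tcp_pos'],np.round(s['ee_rot'],3).tolist(),s['joint_pos'])
a=arm.capture('scene')[:,:,::-1];b=arm.capture('top')[:,:,::-1];cv2.imwrite('pics/s5.png',a);cv2.imwrite('pics/t5.png',b)
o=np.hstack([cv2.resize(x,(400,400),interpolation=cv2.INTER_CUBIC) for x in(a[150:283,190:323],b[145:278,180:313])]);cv2.imwrite('pics/c5.png',o)
E
```

```text
t: 7.15
tcp_pos: [0.5675, -0.2559, 0.2768]
ee_rot: [[0.02, 1.0, 0.01], [1.0, -0.02, -0.005], [-0.004, 0.01, -1.0]]
wrist_force: [0.1, -0.3, 0.2]
opening: 0.45
finger_force: 0.0
[ 0.56751117 -0.25591835  0.27681724] [[0.02, 1.0, 0.01], [1.0, -0.02, -0.005], [-0.004, 0.01, -1.0]] [ 0.63883628  0.37358578 -0.40869841  1.46355769  0.15208353  1.32453633
  0.200117  ]
```

View pics/c5.png

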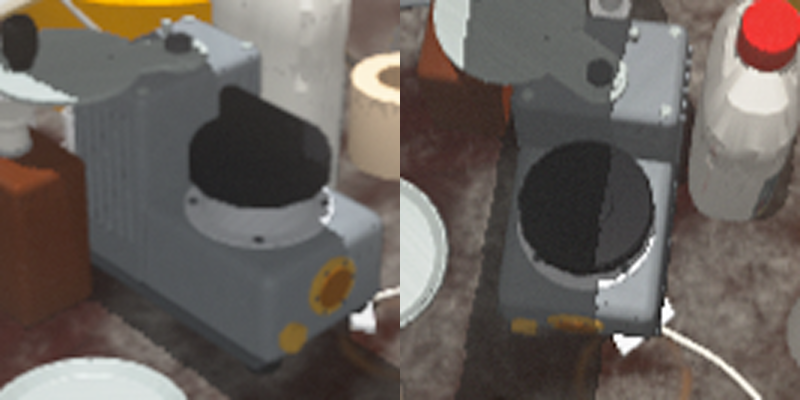

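The cover is at the stop on the +y side, with the knob at crop (18,42) on the left. The cap is exposed, with its wing running along the separator's x; in the top view the cap centre is near crop (586,205). Before turning I'll check the bottle's profile at the height of the gripper body, and the cap position.

Run:
```python
from h import *
p=arm.camera_params('scene')
def proj(P,p=p):
    c=p['orientation'].T@(np.array(P)-p['eye']);return np.array([p['fx']*c[0]/c[2]+p['cx'],p['fy']*c[1]/c[2]+p['cy'],c[2]])
im=cv2.imread('pics/scene0.png');hsv=cv2.cvtColor(im,cv2.COLOR_BGR2HSV)
for z in (.24,.23,.22,.21,.20,.19,.18,.17,.16,.15,.14):
    u,v,d=proj([.486,-.409,z]);r=int(round(v));row=hsv[r]
    red=lambda q:(q[0]<10 or q[0]>170) and q[1]>120
    L=int(u)
    while L>240 and (row[L][1]<70 or red(row[L])):L-=1
    R=int(u)
    while R<325 and (row[R][1]<70 or red(row[R])):R+=1
    print(z,r,round(u,1),'left mm',round((u-L)*d/p['fx']*1000),'right',round((R-u)*d/p['fx']*1000))
# cap: dark mask fits
for n,box,z in(('top',(205,180,290,250),.107),('scene',(240,165,310,235),.107)):
    im=cv2.imread(f'pics/{n[0]}5.png');x0,y0,x1,y1=box
    c=im[y0:y1,x0:x1];m=(c.max(2)<62).astype('uint8')
    m=cv2.morphologyEx(m,cv2.MORPH_OPEN,np.ones((3,3)));cs,_=cv2.findContours(m,0,cv2.CHAIN_APPROX_NONE);k=max(cs,key=cv2.contourArea)
    x,y,w,h=cv2.boundingRect(k);e=cv2.minEnclosingCircle(k);print(n,(x+x0,y+y0,w,h),e[0][0]+x0,e[0][1]+y0,e[1],ray(n,(x+x0+w/2,y+y0+h/2),z),ray(n,(e[0][0]+x0,e[0][1]+y0),z))
T=lambda x,y:((x-400)/3.0075+180,y/3.0075+145)
for z in(.105,.114):print('hand cap L,R',ray('top',T(518,207),z),ray('top',T(655,207),z),'neck white arc bottom',)
```

```text
0.24 103 285.2 left mm 16 right 19
0.23 108 285.1 left mm 54 right 14
0.22 113 284.9 left mm 18 right 13
0.21 119 284.8 left mm 14 right 9
0.2 124 284.7 left mm 34 right 21
0.19 129 284.5 left mm 38 right 74
0.18 134 284.4 left mm 43 right 75
0.17 139 284.2 left mm 45 right 76
0.16 144 284.1 left mm 47 right 76
0.15 149 284.0 left mm 47 right 77
0.14 154 283.8 left mm 47 right 78
top (219, 192, 36, 45) 241.3308219909668 213.8020362854004 23.001617431640625 [ 0.430996  -0.2988166  0.107    ] [ 0.43185648 -0.30668894  0.107     ]
scene (253, 179, 46, 40) 275.70426177978516 200.3082275390625 24.311216354370117 [ 0.43389862 -0.30849146  0.107     ] [ 0.43182643 -0.30459474  0.107     ]
hand cap L,R [ 0.43473229 -0.26676942  0.105     ] [ 0.42995455 -0.34908032  0.105     ] neck white arc bottom
hand cap L,R [ 0.43197416 -0.26718363  0.114     ] [ 0.42724804 -0.34860518  0.114     ] neck white arc bottom
```

Run:
```python
from h import *
s=arm.observe();R=s['ee_rot'];t=s['tcp_pos'];n='scene';p=arm.camera_params(n)
def proj(q):
    c=p['orientation'].T@(t+R@np.array(q)-p['eye']);return np.array([p['fx']*c[0]/c[2]+p['cx'],p['fy']*c[1]/c[2]+p['cy']])
x0,y0,w,h,f=150,0,200,150,4
im=cv2.resize(cv2.imread('pics/s5.png')[y0:y0+h,x0:x0+w],None,fx=f,fy=f,interpolation=cv2.INTER_CUBIC)
P=lambda q:tuple(int(v) for v in (proj(q)-[x0,y0])*f)
for z,c in((-.0797,(0,255,0)),(-.11,(255,0,255))):
    pts=np.array([P((a*.0375,b*.089,z)) for a,b in((1,1),(1,-1),(-1,-1),(-1,1))]);cv2.polylines(im,[pts],True,c,1)
for k in range(0,12):
    cv2.circle(im,P((0,0,-.01*k)),3,(0,0,255) if k%5 else (255,255,0),-1)
print(P((0,0,0)));cv2.imwrite('pics/c6.png',im)
```

```text
(167, 401)
```

View pics/c6.png

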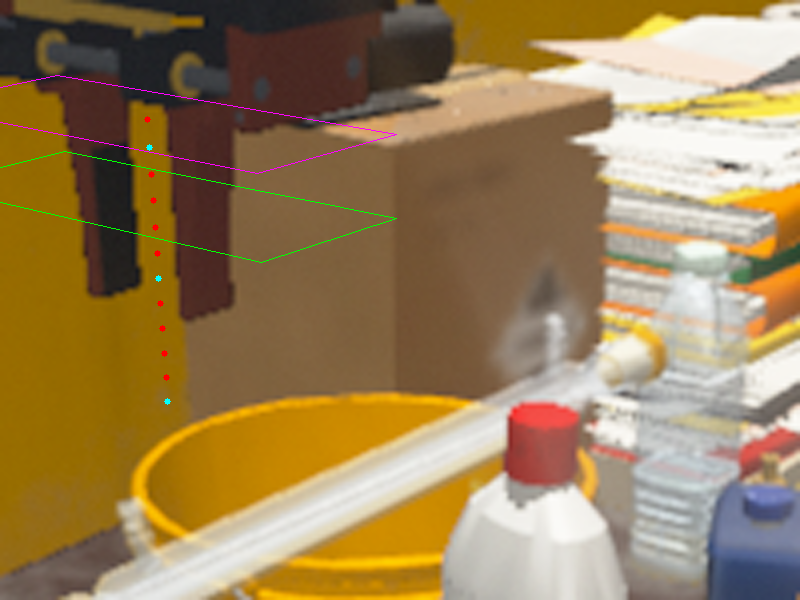

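The overlay shows the fingertips at crop rows 290–320, while the reported TCP projects to row 401. The real tips are therefore about 35 mm behind the reported TCP, and the gripper body's underside starts well above the green outline.

Run:
```python
from h import *
s=arm.observe();print(s['t'],s['tcp_pos'],np.abs(s['dq']).max(),s['opening'],s['joint_torque'])
im=arm.capture('scene')[:,:,::-1]
# finger mask: dark reddish columns; lowest row of finger pixels
hsv=cv2.cvtColor(np.ascontiguousarray(im),cv2.COLOR_BGR2HSV)
m=((hsv[:,:,2]<75)).astype('uint8');m[:, :160]=0;m[:,215:]=0;m[90:]=0
print([(c,int(np.nonzero(m[:,c])[0].max())) for c in range(164,214,3) if m[:,c].any()])
```

```text
7.25 [ 0.56515857 -0.25531685  0.27118774] 0.04315602736362168 0.4537607704303265 [-9.56805213e-02 -5.91410601e+01 -4.32359129e+00 -3.26182973e+01
 -8.61988426e-02  1.35929729e-01  1.97590917e-02]
[(164, 25), (167, 34), (170, 51), (173, 49), (176, 77), (179, 76), (182, 75), (185, 74), (188, 29), (191, 29), (194, 57), (197, 83), (200, 82), (203, 81), (206, 80), (209, 35), (212, 36)]
```

```bash
python3 -m crank '[[[-55,-132,0],1.71,1],[[-55,-132,0],1.71,1],[[-55,-132,0],1.71,1],[[-55,-132,0],1.71,1],[[-55,-132,0],1.71,1],[[-55,-132,0],1.71,1],[[-55,-132,0],1.71,1],[[-55,-132,0],1.71,1],[[-55,-132,0],1.71,1],[[-55,-132,0],1.71,1],[[-55,-132,0],1.71,1],[[-55,-132,0],1.71,1]]' 5; python3 -m crank '[[[0,0,0],0.22,1],[[0,0,0],0.22,1],[[0,0,0],0.22,1],[[0,0,0],0.22,1]]'
python3 - <<'E'
from h import *
im=arm.capture('wrist')[:,:,::-1];p=arm.camera_params('wrist');s=arm.observe();print(s['joint_pos'])
cv2.imwrite('pics/w7.png',im)
import pickle;pickle.dump(p,open('w7.pkl','wb'))
E
```

```text
t: 8.3
tcp_pos: [0.4307, -0.307, 0.2682]
ee_rot: [[0.999, 0.045, -0.003], [0.045, -0.999, 0.001], [-0.003, -0.001, -1.0]]
wrist_force: [1.1, -0.1, -0.4]
opening: 0.008
finger_force: 0.0
t: 8.63
tcp_pos: [0.431, -0.307, 0.2687]
ee_rot: [[0.986, -0.164, -0.002], [-0.164, -0.986, 0.001], [-0.002, -0.001, -1.0]]
wrist_force: [-0.4, -0.5, -0.6]
opening: 0.001
finger_force: 0.0
[ 0.66280855  0.19391395 -0.16005012  1.69937747  0.03237022  1.25256581
 -1.23995549]
```

```bash
python3 -m crank '[[[1,0,41],0,1],[[1,0,82],0,1],[[1,0,123],0,1],[[1,0,143],0,1],[[1,0,143],0,1],[[1,0,143],0,1]]';  for i in 1 2 3 4 5; do :; done; python3 -m crank '[[[0,0,3],0,1],[[0,0,6],0,1],[[0,0,6],0,1]]'|grep -E "tcp|force"; python3 -m crank '[[[0,0,3],0,1],[[0,0,6],0,1],[[0,0,6],0,1]]'|grep -E "tcp|force"
```

```text
t: 9.18
tcp_pos: [0.432, -0.307, 0.1264]
ee_rot: [[0.986, -0.166, -0.002], [-0.166, -0.986, 0.001], [-0.002, -0.001, -1.0]]
wrist_force: [0.4, -0.3, 0.8]
opening: 0.004
finger_force: 0.0
tcp_pos: [0.4332, -0.3078, 0.1221]
wrist_force: [0.7, 0.5, -0.2]
finger_force: 0.0
tcp_pos: [0.4324, -0.3073, 0.1148]
wrist_force: [-0.8, -0.3, -0.4]
finger_force: 0.0
```

```bash
python3 -m crank '[[[0,0,2],0,1],[[0,0,4],0,1],[[0,0,4],0,1]]'|grep -E "tcp|wrist"; python3 -m crank '[[[0,0,2],0,1],[[0,0,3],0,1],[[0,0,3],0,1]]'|grep -E "tcp|wrist"
```

```text
tcp_pos: [0.4324, -0.3072, 0.1107]
wrist_force: [0.4, -0.3, -0.2]
tcp_pos: [0.4324, -0.3072, 0.1078]
wrist_force: [-0.3, 0.4, 0.5]
```

Run:
```python
from h import *
p=arm.camera_params('scene');im=arm.capture('scene')[:,:,::-1];s=arm.observe();t=s['tcp_pos'];print(t,s['wrist_force'])
c=p['orientation'].T@(t-p['eye']);print(p['fx']*c[0]/c[2]+p['cx'],p['fy']*c[1]/c[2]+p['cy'])
cv2.imwrite('pics/c8.png',cv2.resize(im[100:220,220:340],(600,600),interpolation=cv2.INTER_CUBIC))
g=im[:,276:284].astype(int).mean(1);print([(r,g[r].astype(int).tolist()) for r in range(140,205,2)])
```

```text
[ 0.43246545 -0.30728654  0.10788951] [-0.53374462 -0.36690632  0.32396391]
276.2979107288829 199.09891025967772
[(140, [58, 72, 80]), (142, [48, 71, 84]), (144, [46, 46, 55]), (146, [45, 49, 79]), (148, [45, 50, 82]), (150, [45, 50, 82]), (152, [45, 49, 79]), (154, [45, 49, 78]), (156, [45, 50, 79]), (158, [45, 50, 79]), (160, [45, 49, 78]), (162, [45, 50, 79]), (164, [45, 49, 79]), (166, [45, 50, 78]), (168, [45, 49, 78]), (170, [45, 50, 77]), (172, [44, 49, 77]), (174, [45, 49, 78]), (176, [45, 49, 78]), (178, [45, 49, 78]), (180, [45, 49, 79]), (182, [48, 52, 80]), (184, [72, 76, 93]), (186, [42, 43, 44]), (188, [38, 39, 40]), (190, [37, 38, 39]), (192, [37, 38, 39]), (194, [38, 38, 39]), (196, [37, 38, 39]), (198, [37, 38, 39]), (200, [37, 37, 38]), (202, [37, 36, 38]), (204, [36, 36, 37])]
```

```bash
for i in 1 ; do python3 -m crank '[[[0,0,1],0,1],[[0,0,2],0,1],[[0,0,2],0,1]]'|grep -E "tcp|wrist"; done; python3 -m crank '[[[0,0,1],0,1],[[0,0,2],0,1],[[0,0,2],0,1]]'|grep -E "tcp|wrist"; python3 -m crank '[[[0,0,1],0,1],[[0,0,2],0,1],[[0,0,2],0,1]]'|grep -E "tcp|wrist"
```

```text
tcp_pos: [0.4324, -0.3073, 0.1058]
wrist_force: [-0.9, 0.2, -0.7]
tcp_pos: [0.4327, -0.3074, 0.1042]
wrist_force: [-0.8, -0.4, 5.3]
tcp_pos: [0.4327, -0.3074, 0.1022]
wrist_force: [0.4, -0.3, 5.5]
```

```bash
python3 -m crank '[[[0,0,-25],0,0],[[0,0,-25],0,0],[[0,0,-25],0,0],[[0,0,-25],0,0],[[0,0,-25],0,0],[[0,0,-10],0,0],[[0,0,0],0,0],[[0,0,8],0,0],[[0,0,8],0,0],[[0,0,8],0,0]]'; python3 -m crank '[[[0,0,0],0,1],[[0,0,0],0,1],[[0,0,0],0,1],[[0,0,0],0,1],[[0,0,0],0,1],[[0,0,0],0,1],[[0,0,0],0,1],[[0,0,0],0,1]]' 50
```

```text
t: 11.82
tcp_pos: [0.4321, -0.307, 0.0933]
ee_rot: [[0.986, -0.167, -0.002], [-0.167, -0.986, 0.001], [-0.002, -0.001, -1.0]]
wrist_force: [-0.5, 0.4, 0.4]
opening: 0.5
finger_force: 0.0
t: 12.48
tcp_pos: [0.4328, -0.307, 0.0942]
ee_rot: [[0.986, -0.167, 0.0], [-0.167, -0.986, 0.0], [0.0, -0.0, -1.0]]
wrist_force: [0.9, 2.4, 2.4]
opening: 0.133
finger_force: 49.9
```

```bash
python3 -m crank '[[[0,0,3],0,1],[[0,0,6],0,1],[[0,0,8],0,1],[[0,0,9],0,1],[[0,0,9],0,1],[[0,0,9],0,1]]' 50
```

```text
t: 12.98
tcp_pos: [0.433, -0.3072, 0.0856]
ee_rot: [[0.986, -0.167, 0.001], [-0.167, -0.986, -0.0], [0.001, 0.0, -1.0]]
wrist_force: [-2.3, 3.8, 8.7]
opening: 0.133
finger_force: 50.0
```

```bash
python3 -m crank '[[[0,0,1],0,1],[[0,0,1],0,1],[[0,0,1],0,1]]' 50
```

```text
t: 13.23
tcp_pos: [0.433, -0.3072, 0.0847]
ee_rot: [[0.986, -0.167, 0.001], [-0.167, -0.986, -0.0], [0.001, 0.0, -1.0]]
wrist_force: [-1.4, 3.8, 9.8]
opening: 0.131
finger_force: 50.0
```

```bash
python3 -m crank '[[[0,0,0],-0.06,1],[[0,0,0],-0.12,1],[[0,0,0],-0.18,1],[[0,0,0],-0.18,1]]' 50
python3 - <<'E'
from h import *
s=arm.observe();print(s['wrist_torque'],s['wrist_force'])
E
```

```text
t: 13.57
tcp_pos: [0.4331, -0.308, 0.085]
ee_rot: [[1.0, 0.015, 0.001], [0.015, -1.0, -0.001], [0.001, 0.001, -1.0]]
wrist_force: [-0.9, 1.6, 10.4]
opening: 0.125
finger_force: 50.0
[ 0.42172288  0.24950478 -0.0361977 ] [-0.87699715  1.58177161 10.3753236 ]
```

```bash
for k in 1; do python3 -m crank '[[[0,0,0],-0.08,1],[[0,0,0],-0.16,1],[[0,0,0],-0.24,1],[[0,0,0],-0.24,1]]' 50;  python3 - <<'E'
from h import *
s=arm.observe();print(s['wrist_torque'])
E
done
```

```text
t: 13.9
tcp_pos: [0.433, -0.308, 0.0849]
ee_rot: [[0.967, 0.254, 0.001], [0.254, -0.967, -0.001], [0.001, 0.001, -1.0]]
wrist_force: [-1.0, 1.5, 9.6]
opening: 0.13
finger_force: 50.0
[ 0.44052475  0.29361441 -0.03088911]
```

```bash
for k in 1; do python3 -m crank '[[[0,0,0],-0.08,1],[[0,0,0],-0.16,1],[[0,0,0],-0.24,1],[[0,0,0],-0.24,1]]' 50;  python3 - <<'E'
from h import *
s=arm.observe();print(s['wrist_torque'])
E
done
```

```text
t: 14.23
tcp_pos: [0.4331, -0.3079, 0.0849]
ee_rot: [[0.879, 0.476, 0.001], [0.476, -0.879, -0.001], [0.001, 0.002, -1.0]]
wrist_force: [-1.7, 1.5, 9.8]
opening: 0.134
finger_force: 50.0
[0.49522319 0.27712974 0.03103971]
```

```bash
for k in 1; do python3 -m crank '[[[0,0,0],-0.08,1],[[0,0,0],-0.16,1],[[0,0,0],-0.24,1],[[0,0,0],-0.32,1],[[0,0,0],-0.32,1]]' 50;  python3 - <<'E'
from h import *
s=arm.observe();print(s['wrist_torque'])
E
done
```

```text
t: 14.65
tcp_pos: [0.4331, -0.3078, 0.0849]
ee_rot: [[0.685, 0.729, 0.001], [0.729, -0.685, -0.001], [0.0, 0.002, -1.0]]
wrist_force: [-1.6, 2.5, 9.7]
opening: 0.128
finger_force: 50.0
[ 0.48665857  0.21259347 -0.01014094]
```

```bash
for k in 1; do python3 -m crank '[[[0,0,0],-0.08,1],[[0,0,0],-0.16,1],[[0,0,0],-0.24,1],[[0,0,0],-0.32,1],[[0,0,0],-0.37,1],[[0,0,0],-0.37,1]]' 50;  python3 - <<'E'
from h import *
s=arm.observe();print(s['wrist_torque'])
E
done
```

```text
t: 15.15
tcp_pos: [0.4332, -0.3077, 0.0849]
ee_rot: [[0.377, 0.926, 0.001], [0.926, -0.377, -0.001], [-0.0, 0.002, -1.0]]
wrist_force: [-2.1, 3.1, 9.5]
opening: 0.136
finger_force: 50.0
[ 0.59350588  0.15921068 -0.01204543]
```

```bash
python3 -m crank '[[[0,0,-4],0,1],[[0,0,-8],0,1],[[0,0,-12],0,1],[[0,0,-16],0,1],[[0,0,-16],0,1]]' 50
```

```text
t: 15.57
tcp_pos: [0.4327, -0.3074, 0.1004]
ee_rot: [[0.379, 0.925, 0.0], [0.925, -0.379, -0.0], [-0.0, 0.0, -1.0]]
wrist_force: [1.8, 0.4, -0.7]
opening: 0.128
finger_force: 49.9
```

```bash
python3 -m crank '[[[0,0,-15],0,1],[[0,0,-30],0,1],[[0,0,-50],0,1],[[0,0,-80],0,1],[[0,0,-110],0,1],[[0,0,-110],0,1],[[0,0,-110],0,1]]' 50
```

```text
t: 16.15
tcp_pos: [0.4327, -0.3081, 0.2108]
ee_rot: [[0.38, 0.925, 0.001], [0.925, -0.38, -0.002], [-0.001, 0.002, -1.0]]
wrist_force: [-0.7, -0.8, -2.9]
opening: 0.131
finger_force: 49.9
```

Run:
```python
from h import *
for z in(.03,.08,.13,.18):print(z,np.round(ray('top',(141,205),z)[:2],3),np.round(ray('top',(95,190),z)[:2],3),'scene top rim',np.round(ray('scene',(150,290),z)[:2],3),'scene right edge',np.round(ray('scene',(200,300),z)[:2],3))
s=arm.observe();print(totool(np.array([.4405,-.152,.085])-s['tcp_pos']))
```

```text
0.03 [ 0.485 -0.109] [ 0.522 -0.016] scene top rim [ 0.507 -0.075] scene right edge [ 0.43  -0.104]
0.08 [ 0.468 -0.12 ] [ 0.503 -0.032] scene top rim [ 0.46 -0.04] scene right edge [ 0.391 -0.066]
0.13 [ 0.451 -0.131] [ 0.484 -0.048] scene top rim [ 0.413 -0.004] scene right edge [ 0.351 -0.027]
0.18 [ 0.435 -0.141] [ 0.465 -0.064] scene top rim [0.366 0.032] scene right edge [0.312 0.012]
[147.5 -52.3 125.5]
```

Run:
```python
from h import *
def tri(a,b):
    r=[]
    for n,uv in(('top',a),('scene',b)):
        e=ray(n,uv,0);p=arm.camera_params(n)['eye'];r.append((p,(e-p)/np.linalg.norm(e-p)))
    (p,d),(q,e)=r;s=np.linalg.lstsq(np.c_[d,-e],q-p,rcond=None)[0];return np.round(p+d*s[0],3),np.round(q+e*s[1],3)
print(tri((52,193),(88,289)), tri((92,178),(149,275)))
c,_=tri((52,193),(88,289))
for z in(.05,.1,.15):
  P=ray('top',(141,205),z);print(z,P,np.linalg.norm(P[:2]-c[:2]))
```

```text
(array([0.487, 0.033, 0.118]), array([0.489, 0.034, 0.119])) (array([ 0.516, -0.035,  0.109]), array([ 0.478, -0.055,  0.087]))
0.05 [ 0.47826545 -0.11334555  0.05      ] 0.14660597254421395
0.1 [ 0.4614403  -0.12414327  0.1       ] 0.15920837091283768
0.15 [ 0.44461515 -0.13494099  0.15      ] 0.1732069642720095
```

```bash
python3 -m crank '[[[20,-7,0],-0.05,1],[[45,-16,0],-0.1,1],[[75,-26,0],-0.16,1],[[105,-37,0],-0.22,1],[[130,-46,0],-0.3,1],[[147,-52,0],-0.39,1],[[147,-52,0],-0.39,1],[[147,-52,0],-0.39,1]]' 50
python3 - <<'E'
from h import *
import pickle
print(totool(np.array([.4405,-.152,.0112])-arm.observe()['tcp_pos']))
a=arm.capture('scene')[:,:,::-1];b=arm.capture('top')[:,:,::-1];cv2.imwrite('pics/s9.png',a);cv2.imwrite('pics/t9.png',b)
E
```

```text
t: 16.82
tcp_pos: [0.4391, -0.1505, 0.2086]
ee_rot: [[-0.003, 1.0, -0.002], [1.0, 0.003, 0.001], [0.001, -0.002, -1.0]]
wrist_force: [0.1, -0.2, -1.9]
opening: 0.132
finger_force: 49.9
[ -1.6   1.9 197.4]
```

```bash
python3 -m crank '[[[-1,1,30],0,1],[[-1,1,60],0,1],[[-1,1,90],0,1],[[-1,1,120],0,1],[[-1,1,145],0,1],[[-1,1,165],0,1],[[-1,1,178],0,1],[[-1,1,185],0,1],[[-1,1,189],0,1],[[-1,1,189],0,1]]' 50
```

```text
t: 17.75
tcp_pos: [0.4408, -0.153, 0.0204]
ee_rot: [[0.0, 1.0, -0.001], [1.0, -0.0, 0.0], [0.0, -0.001, -1.0]]
wrist_force: [-0.7, 0.1, -1.2]
opening: 0.136
finger_force: 49.9
```

```bash
python3 -m crank '[[[0,0,1.5],0,1],[[0,0,3],0,1],[[0,0,4],0,1],[[0,0,4],0,1]]' 50|grep -E "tcp|wrist"; python3 -m crank '[[[0,0,1],0,1],[[0,0,2],0,1],[[0,0,2],0,1]]' 50|grep -E "tcp|wrist"
```

```text
tcp_pos: [0.4414, -0.1528, 0.0174]
wrist_force: [0.3, 0.3, -0.4]
tcp_pos: [0.4412, -0.1526, 0.015]
wrist_force: [-0.5, 0.3, -1.2]
```

```bash
python3 -m crank '[[[0,0,1],0,1],[[0,0,2],0,1],[[0,0,2],0,1]]' 50|grep -E "tcp|wrist"; python3 -m crank '[[[0,0,1],0,1],[[0,0,1],0,1],[[0,0,1],0,1]]' 50|grep -E "tcp|wrist"
```

```text
tcp_pos: [0.4411, -0.1526, 0.0129]
wrist_force: [-0.4, 0.3, -1.7]
tcp_pos: [0.4412, -0.1525, 0.012]
wrist_force: [0.7, -0.8, -1.6]
```

```bash
python3 -m crank '[[[0,0,1],0,1],[[0,0,1],0,1],[[0,0,1],0,1]]' 50|grep -E "tcp|wrist"; python3 -m crank '[[[0,0,1],0,1],[[0,0,1],0,1],[[0,0,1],0,1]]' 50|grep -E "tcp|wrist"
```

```text
tcp_pos: [0.4412, -0.1527, 0.0118]
wrist_force: [-2.9, 0.2, 9.6]
tcp_pos: [0.4412, -0.1528, 0.0117]
wrist_force: [-7.5, 1.4, 23.0]
```

```bash
python3 -m crank '[[[0,0,-1],0,1],[[0,0,-1.5],0,1],[[0,0,-1.5],0,1]]' 10|grep -E "tcp|wrist"; python3 -m crank '[[[0,0,0],0,0.6],[[0,0,0],0,0.4],[[0,0,0],0,0.2],[[0,0,0],0,0.2],[[0,0,0],0,0.2],[[0,0,-20],0,0.2],[[0,0,-50],0,0.2],[[0,0,-90],0,0.2],[[0,0,-130],0,0.2],[[0,0,-170],0,0.2],[[0,0,-210],0,0.2],[[0,0,-210],0,0.2]]' 10
python3 - <<'E'
from h import *
arm.capture('top')
a=arm.capture('scene')[:,:,::-1];b=arm.capture('top')[:,:,::-1]
o=np.hstack([cv2.resize(x,(400,400),interpolation=cv2.INTER_CUBIC) for x in(a[135:325,145:335],b[100:280,130:310])]);cv2.imwrite('pics/c10.png',o)
E
```

```text
tcp_pos: [0.4413, -0.1527, 0.0116]
wrist_force: [-1.5, -0.2, 1.6]
t: 20.58
tcp_pos: [0.445, -0.1531, 0.2288]
ee_rot: [[-0.001, 1.0, 0.01], [1.0, 0.001, -0.004], [-0.005, 0.01, -1.0]]
wrist_force: [0.6, 0.2, 0.2]
opening: 0.402
finger_force: 0.0
```

View pics/c10.png

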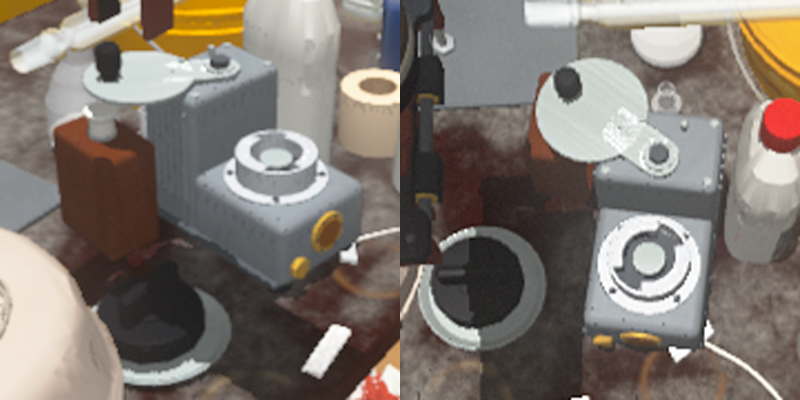

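The cap stands wing up in the saucer and looks level. The neck is open and the cover is swung over the tin, with its knob at crop (568,80). I'll do one numeric check of the cover angle and the bottle, then hand in.

Run:
```python
from h import *
b=arm.capture('top')[:,:,::-1];a0=cv2.imread('pics/top0.png')
for im in(a0,b):
    h=cv2.cvtColor(np.ascontiguousarray(im),cv2.COLOR_BGR2HSV);m=(((h[...,0]<6)|(h[...,0]>174))&(h[...,1]>180)&(h[...,2]>150))[130:180,270:330];y,x=np.nonzero(m);print('red',x.mean()+270,y.mean()+130)
d=cv2.absdiff(np.ascontiguousarray(b),a0).max(2);print('hdpe/roll diff',d[185:275,308:370].mean())
k=ray('top',(205.8,136.2),.178);p=ray('top',(246.3,168.8),.156);v=(k-p)[:2];print(k,p,np.linalg.norm(v),np.degrees(np.arctan2(v[1],v[0])))
```

```text
red 303.80427046263344 153.4946619217082
red 303.1607142857143 153.00714285714287
hdpe/roll diff 22.11200716845878
[ 0.55535014 -0.25203592  0.178     ] [ 0.49885628 -0.31967093  0.156     ] 0.08812520301956532 50.12882421487047
```

Run:
```python
from h import *
b=arm.capture('top')[:,:,::-1];a0=cv2.imread('pics/top0.png');c=[]
for im in(a0,b):
    h=cv2.cvtColor(np.ascontiguousarray(im),cv2.COLOR_BGR2HSV);m=((h[...,0]>10)&(h[...,0]<28)&(h[...,1]>170))[222:255,325:362];y,x=np.nonzero(m);c.append((x.mean(),y.mean()))
print(c)
if np.abs(np.subtract(*c)).max()<2: print(arm.sign_off())
```

```text
[(np.float64(16.939313984168866), np.float64(16.564643799472297)), (np.float64(17.152815013404826), np.float64(16.79088471849866))]
the job is handed in; nothing more can be done
None
```

The job is handed in: the cover is at its stop on the tin side (about −2.1 rad), the filler cap stands wing up in the drip saucer, and the two bottles measured in place (tin and label roll not measured), all in about 21 s.

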